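# Load the press nest: shells flat side down, tabs to the back

## Robot

A 6-joint arm with a two-finger parallel gripper is mounted at the origin on the work surface. World frame = base frame: x ahead of the robot, y to its left, z up, the work surface at z = 0. Lengths are in m, angles in rad, forces in N, time in s.
With the tool pointing down it reaches from about 0.35 to 0.775 m from the base axis. Payload 7.3 kg.
Tool frame: the origin (TCP) lies at the very end of the fingers, on their centre line; the grasp point (between the pads) lies grip_point_offset behind it (grip_point_offset is the distance from the TCP to the grasp point, in m); z points along the fingers, y is the direction in which the jaws open and shut (so a half turn about z gives the same grasp; the last joint's range is limited). The gripper opens to 92 mm and grips with 3 to 60 N. Pads are 19 mm wide; open, the fingers measure 130 mm over their backs; the gripper's body (75 mm by 190 mm) begins 47 mm behind the grasp point.
Start: joints at [-1.48, 0.342, 1.524, -0, 1.275, -0.146], TCP at [0.123, -0.51, 0.227] pointing down, gripper open.
Joint ranges: [-2.53, 2.53], [-0.77, 2.02], [0.04, 2.7], [-1, 4.14], [0.28, 2.66], [-3.11, 3.11]. Speed limits (rad/s): [2.57, 2.57, 3.14, 3.14, 3.14, 3.14].

## Interface

Orientations are given as [roll, pitch, yaw] about the fixed x, y, z axes, in that order (R = Rz(yaw) Ry(pitch) Rx(roll)).
In Python, from cell import * gives the robot as it stands.
- The arm moves only by the shell command python3 -m inch 'ROWS' [OPENING] [FORCE]. ROWS is JSON, a list that holds one entry, the list of rows, each a list of 4 numbers: the shift along the tool's x, y, z in mm, then the turn about the tool's z in rad. In form: [[[x, y, z, roll], ...]]. A call has 1 to 10 rows; each row shifts and turns the commanded pose from where the row before left it, along the tool's axes as they then stand; what a row does not reach is not made up. A row lasts 1/8 s, in which the tool goes at most 62.5 mm and 10.7 degrees, less where a joint would pass 70% of its speed; a pose out of reach is approached as far as the arm can. A call with a gripper value outside its range is refused whole. OPENING is the closure, from -1 (fully open) to 1 (shut), set as the call begins (- or left out, the last holds). The fingers move at their own pace and stop on an object; FORCE is the grip in N (left out, the last holds). Time passes only in rows, so rows that do not move let the fingers close. It gives the time, the measured TCP pose, the force and the opening at its end, in the units of the state.
- observe(): the state, without advancing time (a new reading comes with each control period).
- read_camera(name): name is "side" or "top"; returns a dict with "img" (420x560x3 uint8, blue, green, red), "fx", "fy", "cx", "cy" (pixels), "eye" and "rotation" of the camera in the world. Camera axes: x right, y down, z forward; pixel columns grow to the right and rows downward; lengths in m; the calibration is good to about 2 mm. A picture is of the moment at which its call begins. There is no depth.
- hand_in(): hands the job in, once; it reports no verdict.
Trained networks look in the newest picture that a camera, given by its name, has taken for a name from the list of things; names that differ only in an ending like _2 or _b are one class to them, and where a whole thing is asked for, a point or a joint stands for the part that bears it (a point fixed in the world has none). Each returns a list of dicts, best first, with "conf" (0 to 1); they miss things now and then, are a little off and sometimes report something else, mostly with a low value. They report only what shows in the picture. A call takes as long as a camera call. They do not tell look-alikes from the thing itself.
- boxes_of(camera, label): "at" ([row, column] in pixels, amid what is visible of it).
- place_of(camera, label): "at" ([row, column] in pixels: a listed point, or the origin of a listed thing).
The state is a dict: "time": time; "qpos": joint angles; "qvel": joint speeds; "joint_efforts": joint torques, N m; "tool_pos": TCP position; "tool_rot": TCP orientation; "contact_force": force on the tool from outside, world axes, zero at the start; "torque": the same for the moment, N m; "opening": finger opening in m.
Only numpy, scipy, OpenCV 4.12 (cv2) and the standard library are available. Lean on these libraries where they do the work, as an engineer would, in place of code of your own. Each camera call takes 0.05 s, during which the arm holds its last target. There are 200 camera calls.

## Task

Two housing shells stand on end beside the blue loading nest. Load each into the lane with the colour of its tab: tip it over so that it lies on its flat black side with the tab towards the closed back end, and slide it along the lane against the spring plunger until both brass catches have snapped out behind it and hold it. Leave the other things on the table where they are, and do not ram or force the nest.

Things in the scene. Friction and masses are not known exactly. Their poses are not given: they have to be found in the camera images.
- shell_orange: Aluminium housing shell, orange tab, 0.2-0.4 kg. Lying: 80 long (x), 90 wide (y; 86 above the lowest 6), 28 high (z), plus a steel boss r 18, 5 high on top. Underside: flat black plate. Origin: centre of the flat underside; z out of the boss side, x to the tab. Starts standing on its plain end, tab up, origin 40 up, flat side within 75 deg of +x. Grip it standing (28 mm).
- tab_orange (a point): Tip of the orange shell's tab, 54 mm from the shell's origin along its x, 4 mm above the flat underside. The tab is 24 mm wide (y), 8 mm thick, level with the underside, and sticks out 14 mm from the middle of the +x end.
- lane_orange (a point): Home of the orange shell in the left lane (marked orange), at table level: where the shell's origin is once latched. x points along the lane to its closed back, z up. End stops 44 mm past home (4 mm to spare) leave a 34 mm gap for the tab; in it a red spring plunger meets the tab 12 mm before home and pushes back with 3 to 6 N.
- orange_catch_left (a joint): Sprung brass catch in the left fence of the orange lane: 0 = out, 6 mm into the lane; up to 0.010 m = pushed aside. Ramp from 60 to 45 mm before home, holding face 40 mm before home, so it snaps out behind the shell's trailing end. Passing the catches takes 10 to 20 N in all.
- orange_catch_right (a joint): Sprung brass catch in the right fence of the orange lane: 0 = out, 6 mm into the lane; up to 0.010 m = pushed aside. Ramp from 60 to 45 mm before home, holding face 40 mm before home, so it snaps out behind the shell's trailing end. Passing the catches takes 10 to 20 N in all.
- shell_green: Aluminium housing shell, green tab, 0.2-0.4 kg. Lying: 80 long (x), 90 wide (y; 86 above the lowest 6), 28 high (z), plus a steel boss r 18, 5 high on top. Underside: flat black plate. Origin: centre of the flat underside; z out of the boss side, x to the tab. Starts standing on its plain end, tab up, origin 40 up, flat side within 75 deg of +x. Grip it standing (28 mm).
- tab_green (a point): Tip of the green shell's tab, 54 mm from the shell's origin along its x, 4 mm above the flat underside. The tab is 24 mm wide (y), 8 mm thick, level with the underside, and sticks out 14 mm from the middle of the +x end.
- lane_green (a point): Home of the green shell in the right lane (marked green), at table level: where the shell's origin is once latched. x points along the lane to its closed back, z up. End stops 44 mm past home (4 mm to spare) leave a 34 mm gap for the tab; in it a red spring plunger meets the tab 12 mm before home and pushes back with 3 to 6 N.
- green_catch_left (a joint): Sprung brass catch in the left fence of the green lane: 0 = out, 6 mm into the lane; up to 0.010 m = pushed aside. Ramp from 60 to 45 mm before home, holding face 40 mm before home, so it snaps out behind the shell's trailing end. Passing the catches takes 10 to 20 N in all.
- green_catch_right (a joint): Sprung brass catch in the right fence of the green lane: 0 = out, 6 mm into the lane; up to 0.010 m = pushed aside. Ramp from 60 to 45 mm before home, holding face 40 mm before home, so it snaps out behind the shell's trailing end. Passing the catches takes 10 to 20 N in all.
- nest: Blue loading nest fixed on the table, 168 (x) by 248 (y), 26 mm high; origin at table level midway between the lane homes, x to the closed back. Lanes level with the table, centre lines at y = +57 (orange mark) and -57 mm (green), 94 mm wide between fences, open to the robot; mouths start 85 mm before home, 8 mm wider each side, narrowing to 94 mm at 66 mm before home.
- loupe: Black eye loupe standing on the table, 40 mm across, 42 mm high; origin under its centre. Leave alone.
- gauge: Steel gauge plug standing on the table, 36 mm across, 47 mm high; origin under its centre. Leave alone.
- screw_jar: Clear screw jar with blue cap, 52 mm across, 60 mm high; origin under its centre. Leave alone.
- cleaner_bottle: White cleaner bottle with red cap, 56 mm across, 140 mm high; origin under its centre. Leave alone.
- screwdriver: Screwdriver lying on the table, 160 mm long, handle to its -x; origin under its middle. Leave alone.
- tweezers: Steel tweezers lying on the table, 126 mm long along x, 18 mm wide; origin under the middle. Leave alone.
- parts_bin: Small blue open bin, 100 by 140 mm, 45 mm high; origin under its centre. Leave alone.
Not all that is in view belongs to the job. What is shaped like the shell_orange but pink, red or turquoise is not meant.

How it is judged:
By the outcome, as a careful person would: the job done as asked, in the order asked, and still so for the second after the job is handed in, with the robot touching nothing.
It also fails if it takes over 72 s, if anything falls off the work surface, if the arm or the gripper's body presses on something with over 40 N, if the wrist force passes 120 N, or if a joint passes its speed limit or range.

## Working session

There is one attempt and no reset: what is moved stays moved. The work goes in short steps, Python scripts to look and compute and a shell command to move; the robot and the scene stay as the last step left them, time stands still between calls to the robot, and variables do not carry over. Pictures are saved under pics/ and viewed, about 8 in all and at most 12, crops included, and the job is handed in when it is done.

```bash
ls; mkdir -p pics; cat > h.py <<'E'
from cell import *
import numpy as np, cv2
def cam(n):
    c=read_camera(n); return c
def ground(c,rc,z=0.0):
    R=np.array(c["rotation"]).reshape(3,3); d=R@np.array([(rc[1]-c["cx"])/c["fx"],(rc[0]-c["cy"])/c["fy"],1.]); e=np.array(c["eye"])
    return e+d*(z-e[2])/d[2]
def proj(c,p):
    R=np.array(c["rotation"]).reshape(3,3); q=R.T@(np.array(p)-np.array(c["eye"]))
    return np.array([c["cy"]+c["fy"]*q[1]/q[2], c["cx"]+c["fx"]*q[0]/q[2]])
E
python3 - <<'E'
from h import *
print(grip_point_offset if 'grip_point_offset' in globals() else None)
s=observe();print({k:np.round(v,3) for k,v in s.items()})
Z=dict(shell_orange=.04,tab_orange=.094,lane_orange=0,shell_green=.04,tab_green=.094,lane_green=0,nest=0,loupe=0,gauge=0,screw_jar=0,cleaner_bottle=0,screwdriver=0,tweezers=0,parts_bin=0)
for n in("top","side"):
    c=cam(n);cv2.imwrite(f"pics/{n}0.png",c["img"]);print(n,np.round(c["eye"],3),np.round(c["rotation"],3).tolist(),c["fx"])
    for l,z in Z.items():
        r=place_of(n,l)
        print(l,[(round(x["conf"],2),np.round(x["at"]).astype(int).tolist(),np.round(ground(c,x["at"],z)[:2],3).tolist()) for x in r[:3]])
E
```

```text
pics
0.0188
{'time': np.float64(0.0), 'qpos': array([-1.48 ,  0.343,  1.525, -0.   ,  1.275, -0.146]), 'qvel': array([ 0.001,  0.001, -0.001,  0.   ,  0.002, -0.001]), 'joint_efforts': array([-2.0000e-03, -4.3125e+01, -2.4422e+01,  7.2000e-02,  5.6000e-02,
       -0.0000e+00]), 'tool_pos': array([ 0.123, -0.51 ,  0.226]), 'tool_rot': array([-3.14 , -0.   ,  0.237]), 'contact_force': array([ 0.195, -0.103,  0.239]), 'torque': array([ 0.001, -0.007,  0.036]), 'opening': np.float64(0.091)}
top [0.396 0.002 1.537] [-3.081, -0.011, -1.599] 540.3152703787997Traceback (most recent call last):
  File "<stdin>", line 9, in <module>
  File "h.py", line 6, in ground
    R=np.array(c["rotation"]).reshape(3,3); d=R@np.array([(rc[1]-c["cx"])/c["fx"],(rc[0]-c["cy"])/c["fy"],1.]); e=np.array(c["eye"])
ValueError: cannot reshape array of size 3 into shape (3,3)
```

```bash
sed -i 's/np.array(c\["rotation"\]).reshape(3,3)/Ro.from_euler("xyz",c["rotation"]).as_matrix()/; 1i from scipy.spatial.transform import Rotation as Ro' h.py
python3 - <<'E'
from h import *
Z=dict(shell_orange=.04,tab_orange=.094,lane_orange=0,shell_green=.04,tab_green=.094,lane_green=0,nest=0,loupe=0,gauge=0,screw_jar=0,cleaner_bottle=0,screwdriver=0,tweezers=0,parts_bin=0)
for n in("top","side"):
    c=cam(n);cv2.imwrite(f"pics/{n}0.png",c["img"]);print(n,np.round(c["eye"],3),np.round(c["rotation"],3).tolist(),c["fx"])
    for l,z in Z.items():
        r=place_of(n,l)
        print(l,[(round(x["conf"],2),np.round(x["at"]).astype(int).tolist(),np.round(ground(c,x["at"],z)[:2],3).tolist()) for x in r[:3]])
E
```

```text
top [0.396 0.002 1.537] [-3.081, -0.011, -1.599] 540.3152703787997
shell_orange [(0.91, [220, 174], [0.474, 0.284]), (0.9, [134, 135], [0.717, 0.391]), (0.75, [282, 163], [0.301, 0.319])]
tab_orange [(0.94, [223, 132], [0.464, 0.386]), (0.75, [130, 126], [0.716, 0.401]), (0.71, [319, 134], [0.21, 0.384])]
lane_orange [(0.68, [167, 244], [0.621, 0.091])]
shell_green [(0.94, [195, 391], [0.525, -0.321])]
tab_green [(0.28, [104, 290], [0.777, -0.042])]
lane_green [(0.8, [166, 285], [0.621, -0.027])]
nest [(0.92, [167, 259], [0.62, 0.049]), (0.74, [240, 471], [0.394, -0.551])]
loupe [(0.54, [142, 389], [0.684, -0.328])]
gauge [(0.7, [152, 173], [0.668, 0.293])]
screw_jar [(0.8, [177, 116], [0.601, 0.457])]
cleaner_bottle [(0.58, [177, 453], [0.577, -0.507]), (0.5, [243, 471], [0.385, -0.55])]
screwdriver [(0.74, [249, 99], [0.398, 0.505]), (0.22, [221, 174], [0.473, 0.293])]
tweezers [(0.55, [109, 289], [0.787, -0.044])]
parts_bin [(0.84, [242, 471], [0.387, -0.552])]
side [0.053 1.203 1.524] [-2.406, 0.01, -2.81] 544.0225738053834
shell_orange [(0.93, [308, 297], [0.298, 0.307]), (0.9, 
[... 229 characters left out ...]
8])]
shell_green [(0.57, [163, 288], [0.531, -0.325])]
tab_green [(0.81, [154, 289], [0.523, -0.315])]
lane_green [(0.58, [217, 239], [0.626, -0.025]), (0.24, [282, 189], [0.68, 0.303])]
nest [(0.55, [232, 228], [0.638, 0.058])]
loupe [(0.64, [159, 254], [0.683, -0.341])]
gauge [(0.64, [280, 189], [0.684, 0.295]), (0.4, [238, 224], [0.639, 0.086])]
screw_jar [(0.76, [330, 190], [0.599, 0.47])]
cleaner_bottle [(0.54, [138, 288], [0.59, -0.512]), (0.48, [163, 257], [0.663, -0.322]), (0.41, [280, 188], [0.684, 0.297])]
screwdriver [(0.68, [364, 246], [0.39, 0.519])]
tweezers [(0.42, [201, 203], [0.786, -0.057])]
parts_bin [(0.63, [140, 335], [0.397, -0.561]), (0.42, [155, 288], [0.558, -0.41])]
```

View pics/top0.png

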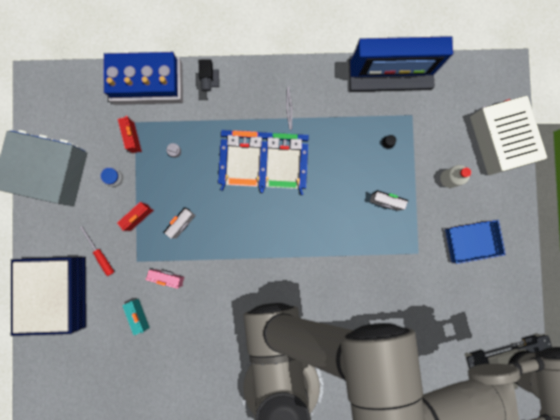

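View pics/side0.png

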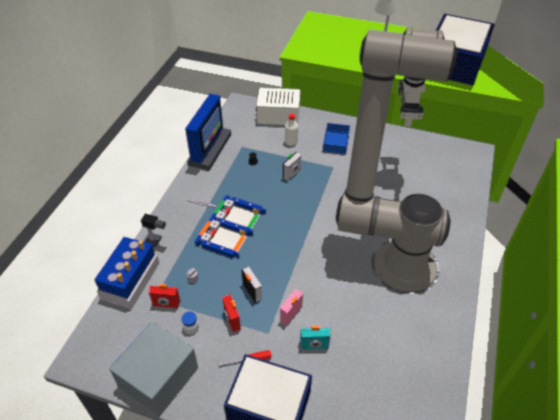

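```bash
python3 - <<'E'
import cv2,numpy as np
t=cv2.imread("pics/top0.png");s=cv2.imread("pics/side0.png")
f=lambda i,r,c,h,w,k:cv2.resize(i[r:r+h,c:c+w],None,fx=k,fy=k,interpolation=cv2.INTER_CUBIC)
a=np.hstack([f(t,195,150,50,60,6),f(t,180,362,50,60,6)])
b=np.hstack([f(s,255,225,50,60,6),f(s,143,265,50,60,6)])
cv2.imwrite("pics/m1.png",np.vstack([a,b]))
cv2.imwrite("pics/nest.png",f(t,120,208,85,110,7))
E
```

```text
(no output)
```

View pics/m1.png

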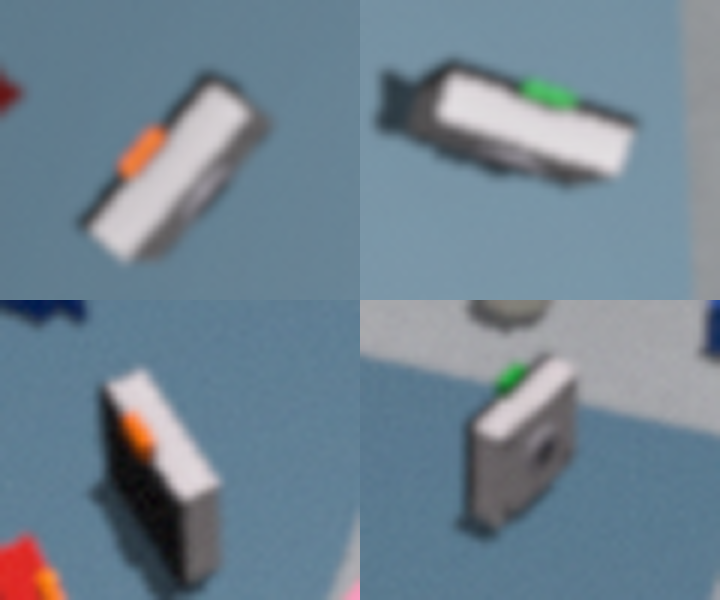

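View pics/nest.png

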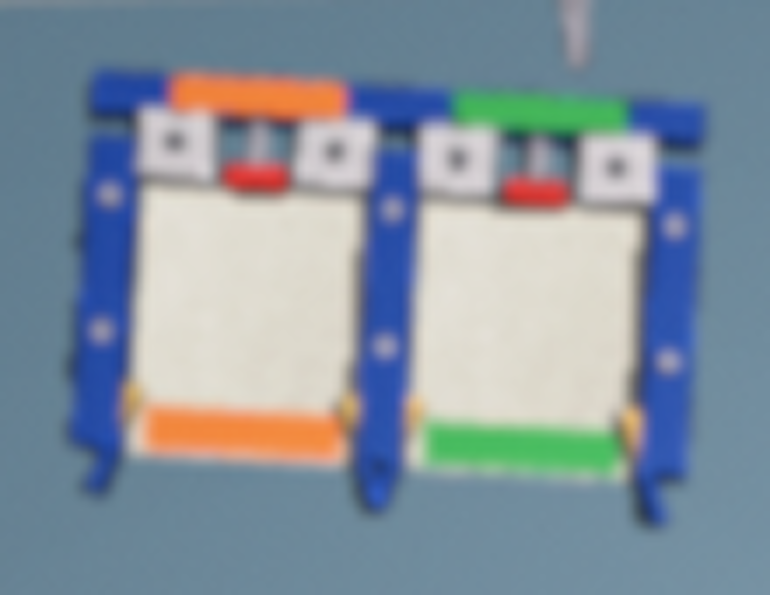

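```bash
python3 - <<'E'
from h import *
c=cam("top")
O=lambda x,y:(195+(y-2.5)/6,150+(x-2.5)/6); G=lambda x,y:(180+(y-2.5)/6,362+(x-362.5)/6); N=lambda x,y:(120+(y-3)/7,208+(x-3)/7)
def pr(n,F,pts,z):
    P=np.array([ground(c,F(*p),z)[:2] for p in pts]);print(n,np.round(P,4).tolist(),"mean",np.round(P.mean(0),4))
    return P
for n,F,p in(("O",O,[(205,70),(252,115),(125,262),(80,220)]),("G",G,[(457,58),(637,122),(617,178),(437,122)])):
    P=pr(n,F,p,.08); w=(P[0]-P[3]) if n=="O" else (P[0]-P[1]); w2=(P[1]-P[2]) if n=="O" else (P[3]-P[2])
    print("len",np.linalg.norm(w),np.linalg.norm(w2),"dirs",np.degrees(np.arctan2(w[1],w[0])),np.degrees(np.arctan2(w2[1],w2[0])))
pr("tabO",O,[(142,152)],.094);pr("tabG",G,[(550,93)],.094)
a=pr("so",N,[(147,408),(343,423),(340,462),(145,447)],0);b=pr("sg",N,[(430,423),(620,437),(617,475),(425,463)],0)
d=a.mean(0)-b.mean(0);print("nest yaw from stripes",np.degrees(np.arctan2(-d[0],d[1])),np.linalg.norm(d))
f=pr("fence screws",N,[(110,193),(102,330),(392,208),(385,346),(675,226),(668,362)],.026)
print([np.degrees(np.arctan2(*(f[i]-f[i+1])[::-1])) for i in(0,2,4)], np.degrees(np.arctan2(-(f[0]-f[4])[0],(f[0]-f[4])[1])),np.degrees(np.arctan2(-(f[1]-f[5])[0],(f[1]-f[5])[1])))
pr("stop front bottom",N,[(175,187),(335,194)],0);pr("",N,[(458,200),(615,207)],0)
pr("fence ends",N,[(97,490),(375,508),(652,522)],.026)
print(observe()["tool_rot"])
E
```

```text
O [[0.5067, 0.2508], [0.4859, 0.23], [0.4215, 0.288], [0.4408, 0.3078]] mean [0.4637 0.2692]
len 0.08715935915684156 0.08664649798574421 dirs -40.89393236489389 -41.98436539293639
G [[0.5386, -0.2754], [0.5074, -0.3558], [0.4823, -0.3457], [0.5098, -0.2652]] mean [ 0.5095 -0.3105]
len 0.08624284246867464 0.08503334869819433 dirs 68.76316290943846 71.08475482825683
tabO [[0.4699, 0.2769]] mean [0.4699 0.2769]
tabG [[0.5204, -0.3138]] mean [ 0.5204 -0.3138]
so [[0.5907, 0.1352], [0.5824, 0.0554], [0.5664, 0.057], [0.5747, 0.1364]] mean [0.5785 0.096 ]
sg [[0.5814, 0.0199], [0.5736, -0.0576], [0.558, -0.0559], [0.565, 0.0223]] mean [ 0.5695 -0.0178]
nest yaw from stripes -4.524586160007829 0.11416728299829862
fence screws [[0.6748, 0.1459], [0.6194, 0.1503], [0.6658, 0.0326], [0.6099, 0.0368], [0.6555, -0.0813], [0.6004, -0.0768]] mean [0.6376 0.0346]
[np.float64(-4.534852809579135), np.float64(-4.361044213022624), np.float64(-4.6647561955677395)] -4.871096059453704 -4.7787286867714505
stop front bottom [[0.6814, 0.1217], [0.6768, 0.0563]] mean [0.6791 0.089 ]
 [[0.673, 0.006], [0.6684, -0.0583]] mean [ 0.6707 -0.0262]
fence ends [[0.5548, 0.1537], [0.5446, 0.0425], [0.536, -0.0684]] mean [0.5451 0.0426]
[3.14150898e+00 5.45843658e-05 2.36805692e-01]
```

```bash
cat >> h.py <<'E'
def to(x,y,z,yawdeg):
    s=observe();p=np.array(s["tool_pos"]);w=s["tool_rot"][2];d=np.array([x,y,z])-p
    dr=(np.radians(yawdeg)-w+np.pi)%(2*np.pi)-np.pi
    print("t",round(s["time"],2),"pos",np.round(p,4),"yaw",round(np.degrees(w),1),"q",np.round(s["qpos"],2))
    f=lambda w:[round(float(v)*1000,1) for v in (d[0]*np.cos(w)+d[1]*np.sin(w), d[0]*np.sin(w)-d[1]*np.cos(w), -d[2])]
    print("shift now",f(w),"roll",round(-dr,3),"shift after roll",f(w+dr))
E
python3 -m inch '[[[47,-11.5,0,0],[47,-11.5,0,0],[47,-11.5,0,0],[47,-11.5,0,0],[47,-11.5,0,0],[47,-11.5,0,0],[47,-11.5,0,0],[47,-11.5,0,0],[47,-11.5,0,0]]]' -1 20
python3 -m inch '[[[0,0,0,-0.164],[0,0,0,-0.164],[0,0,0,-0.164],[0,0,0,-0.164],[0,0,0,-0.164],[0,0,0,-0.164],[0,0,0,0]]]'
python3 -c 'from h import *;to(.5095,-.3105,.12,70)'
```

```text
time: 2.78
tool_pos: [0.5115, -0.3097, 0.2268]
tool_rot: [3.141, -0.0, 0.237]
contact_force: [-0.1, 0.5, -0.1]
opening: 0.0919
time: 3.65
tool_pos: [0.5101, -0.3105, 0.2267]
tool_rot: [-3.142, 0.0, 1.219]
contact_force: [0.2, 0.1, 0.3]
opening: 0.0922
t 3.65 pos [ 0.5101 -0.3105  0.2267] yaw 69.9 q [-0.68  0.48  1.31 -0.    1.35 -0.32]
shift now [-0.2, -0.6, 106.7] roll -0.002 shift after roll [-0.2, -0.6, 106.7]
```

```bash
python3 -m inch '[[[0,0,40,0],[0,0,40,0],[0,0,40,0],[0,0,30,0],[0,0,13,0],[0,0,0,0]]]'
python3 -m inch '[[[0,0,0,0],[0,0,0,0],[0,0,0,0],[0,0,0,0],[0,0,0,0],[0,0,0,0]]]' 1 25
python3 -m inch '[[[0,0,-10,0],[0,0,-15,0],[0,0,-15,0],[0,0,0,0]]]'
python3 - <<'E'
from h import *
to(.46,-.007,.104,85.3)
c=cam("top");cv2.imwrite("pics/t1.png",c["img"])
print(place_of("top","tab_green"))
a=c["img"];s=cam("side");
f=lambda i,r,cc,h,w,k:cv2.resize(i[r:r+h,cc:cc+w],None,fx=k,fy=k,interpolation=cv2.INTER_CUBIC)
cv2.imwrite("pics/m2.png",np.hstack([f(a,150,340,100,100,4),f(s["img"],90,230,100,100,4)]))
E
```

```text
time: 4.4
tool_pos: [0.51, -0.3105, 0.0634]
tool_rot: [-3.141, -0.0, 1.219]
contact_force: [-0.4, 0.6, 1.2]
opening: 0.0918
time: 5.15
tool_pos: [0.5101, -0.3105, 0.0637]
tool_rot: [3.142, 0.0, 1.221]
contact_force: [0.4, -0.4, -0.1]
opening: 0.0365
time: 5.65
tool_pos: [0.5109, -0.3112, 0.1057]
tool_rot: [3.138, 0.001, 1.221]
contact_force: [0.2, -0.2, -3.2]
opening: 0.0278
t 5.65 pos [ 0.5109 -0.3112  0.1057] yaw 69.9 q [-0.68  0.59  1.48 -0.    1.07 -0.33]
shift now [268.3, -152.1, 1.7] roll -0.268 shift after roll [299.0, -75.7, 1.7]
[{'at': [195.1, 401.1], 'conf': 0.57}]
```

View pics/m2.png

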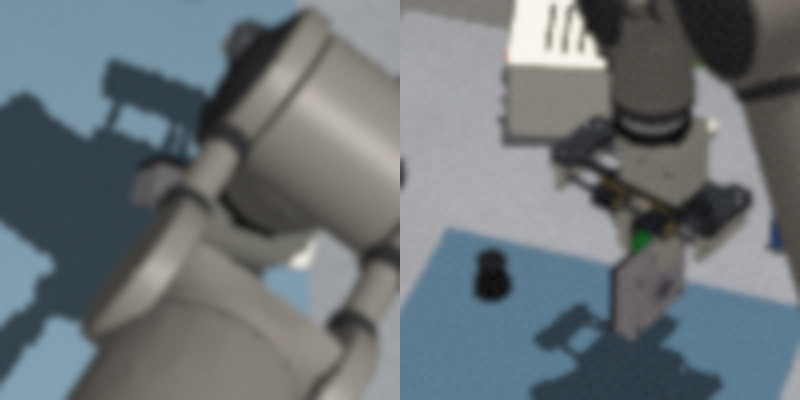

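```bash
python3 -m inch '[[[0,0,0,-0.134],[0,0,0,-0.134],[43,-13,0,0],[43,-13,0,0],[43,-13,0,0],[43,-13,0,0],[43,-13,0,0],[43,-13,0,0],[40,-13,0,0],[0,0,0,0]]]'
python3 - <<'E'
from h import *
to(.445,-.0065,.0645,85.3)
c=cam("top")
s=cam("side");
for p in place_of("side","tab_green"):print(p,ground(s,p["at"],.135))
f=lambda i,r,cc,h,w,k:cv2.resize(i[r:r+h,cc:cc+w],None,fx=k,fy=k,interpolation=cv2.INTER_CUBIC)
cv2.imwrite("pics/m3.png",np.hstack([f(c["img"],160,200,110,110,4),f(s["img"],150,200,110,110,4)]))
E
```

```text
time: 7.05
tool_pos: [0.4424, -0.0038, 0.1033]
tool_rot: [-3.14, -0.0, 1.492]
contact_force: [0.9, -0.2, -3.5]
opening: 0.0279
t 7.05 pos [ 0.4424 -0.0038  0.1033] yaw 85.5 q [-0.18  0.35  1.91  0.    0.88 -0.1 ]
shift now [-2.5, 2.8, 38.8] roll 0.004 shift after roll [-2.5, 2.8, 38.8]
{'at': [231.8, 229.2], 'conf': 0.71} [0.58191446 0.15594899 0.135     ]
{'at': [208.9, 280.8], 'conf': 0.63} [0.4516874  0.00370752 0.135     ]
```

View pics/m3.png

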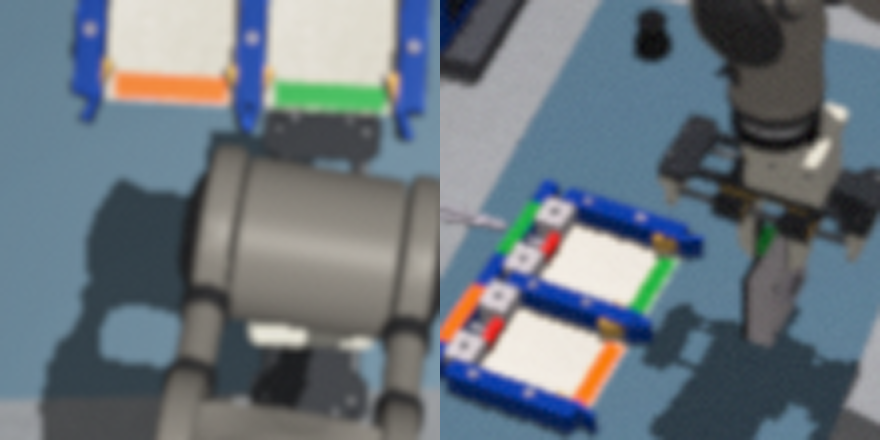

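```bash
python3 -m inch '[[[-2.5,2.8,20,0],[0,0,14,0],[0,0,5,0],[0,0,0,0],[0,0,0,0]]]'
python3 -m inch '[[[0,0,0,0],[0,0,0,0],[0,0,0,0],[0,0,0,0],[0,0,0,0],[0,0,0,0]]]' -1
python3 -m inch '[[[0,0,-20,0],[0,0,-40,0],[0,0,-40,0],[0,45,0,0.17],[0,0,0,0.175],[0,0,0,0.175],[0,0,0,0.175],[0,0,0,0.175],[0,0,0,0.175],[0,0,0,0.175]]]'
python3 -m inch '[[[0,0,0,0.175],[0,0,0,0.175],[0,0,0,0]]]' 0.2
python3 - <<'E'
from h import *
to(.400,-.003,.064,-4.7)
c=cam("top")
for p in place_of("top","tab_green"):print(p,ground(c,p["at"],.094))
s=cam("side");
for p in place_of("side","tab_green"):print(p,ground(s,p["at"],.094))
for p in place_of("side","shell_green"):print(p,ground(s,p["at"],.04))
print(observe()["opening"])
E
```

```text
time: 7.82
tool_pos: [0.4479, -0.0104, 0.0663]
tool_rot: [3.138, 0.001, 1.487]
contact_force: [-2.7, 0.7, 14.1]
opening: 0.0277
time: 8.57
tool_pos: [0.4464, -0.0088, 0.0647]
tool_rot: [-3.142, 0.0, 1.489]
contact_force: [0.1, 0.8, -0.5]
opening: 0.0832
time: 9.82
tool_pos: [0.4911, -0.0124, 0.1646]
tool_rot: [-3.142, 0.0, 0.263]
contact_force: [-0.9, -0.1, -0.3]
opening: 0.0917
time: 10.2
tool_pos: [0.4912, -0.0124, 0.1646]
tool_rot: [3.142, 0.0, -0.08]
contact_force: [-0.7, 0.7, -0.2]
opening: 0.0665
t 10.2 pos [ 0.4912 -0.0124  0.1646] yaw -4.6 q [-0.18  0.34  1.71 -0.    1.09  1.47]
shift now [-91.6, -2.1, 100.6] roll 0.002 shift after roll [-91.6, -1.9, 100.6]
{'at': [220.8, 282.4], 'conf': 0.91} [ 0.45946871 -0.01411501  0.094     ]
{'at': [251.5, 98.5], 'conf': 0.18} [0.39138888 0.47622422 0.094     ]
{'at': [214.4, 281.1], 'conf': 0.66} [ 0.45417563 -0.00719385  0.094     ]
{'at': [220.6, 279.0], 'conf': 0.87} [ 0.46703886 -0.0219815   0.04      ]
0.04683599364235186
```

```bash
python3 -m inch '[[[-46,-1,0,0],[-46,-1,0,0],[0,0,40,0],[0,0,40,0],[0,0,20,0],[0,0,0,0]]]'
python3 -m inch '[[[8,0,0,0],[8,0,0,0],[5,0,0,0],[5,0,0,0],[5,0,0,0],[5,0,0,0],[5,0,0,0],[5,0,0,0]]]'
python3 - <<'E'
from h import *
to(.44,-.006,.064,-4.7)
c=cam("top")
s=cam("side");
f=lambda i,r,cc,h,w,k:cv2.resize(i[r:r+h,cc:cc+w],None,fx=k,fy=k,interpolation=cv2.INTER_CUBIC)
cv2.imwrite("pics/m4.png",np.hstack([f(c["img"],160,200,110,110,4),f(s["img"],150,200,110,110,4)]))
E
```

```text
time: 11.2
tool_pos: [0.3988, -0.0029, 0.0638]
tool_rot: [-3.141, 0.003, -0.08]
contact_force: [-0.5, 0.5, 0.3]
opening: 0.0372
time: 12.2
tool_pos: [0.446, -0.0068, 0.0647]
tool_rot: [3.141, -0.0, -0.081]
contact_force: [-0.3, 0.3, 0.3]
opening: 0.0369
t 12.2 pos [ 0.446  -0.0068  0.0647] yaw -4.7 q [-0.19  0.42  1.94 -0.    0.78  1.46]
shift now [-6.1, -0.3, 0.7] roll 0.001 shift after roll [-6.1, -0.3, 0.7]
```

View pics/m4.png

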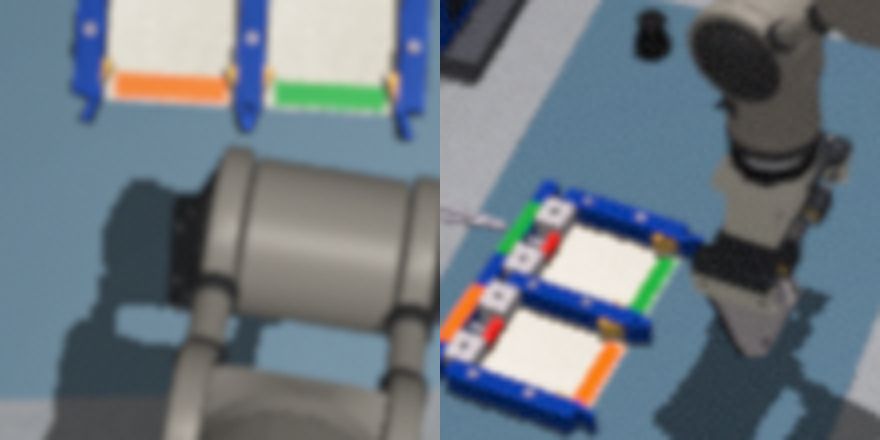

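```bash
python3 -m inch '[[[5,0,0,0],[5,0,0,0],[5,0,0,0],[3,0,0,0],[0,0,0,0],[0,0,0,0],[-40,0,0,0]]]'
python3 -m inch '[[[-20,0,0,0],[0,0,0,0]]]'
python3 - <<'E'
from h import *
to(.41,-.003,.008,-4.7)
c=cam("top")
for p in place_of("top","tab_green"):print(p,ground(c,p["at"],.004))
for p in place_of("top","shell_green"):print(p,ground(c,p["at"],.0))
s=cam("side");
for p in place_of("side","tab_green"):print(p,ground(s,p["at"],.004))
for p in place_of("side","shell_green"):print(p,ground(s,p["at"],.0))
f=lambda i,r,cc,h,w,k:cv2.resize(i[r:r+h,cc:cc+w],None,fx=k,fy=k,interpolation=cv2.INTER_CUBIC)
cv2.imwrite("pics/m5.png",np.hstack([f(c["img"],160,200,110,110,4),f(s["img"],150,200,110,110,4)]))
E
```

```text
time: 13.18
tool_pos: [0.4253, -0.0054, 0.0649]
tool_rot: [3.141, -0.003, -0.081]
contact_force: [-1.0, 0.0, -0.4]
opening: 0.0369
time: 13.42
tool_pos: [0.4026, -0.0032, 0.0648]
tool_rot: [-3.142, 0.001, -0.081]
contact_force: [0.5, -0.7, 0.0]
opening: 0.0367
t 13.43 pos [ 0.4026 -0.0032  0.0648] yaw -4.7 q [-0.2   0.36  2.05 -0.    0.73  1.45]
shift now [7.4, -0.8, 56.8] roll 0.001 shift after roll [7.4, -0.8, 56.8]
{'at': [185.1, 284.6], 'conf': 0.8} [ 0.5651193  -0.02424808  0.004     ]
{'at': [220.5, 174.1], 'conf': 0.42} [0.47274701 0.29171033 0.004     ]
{'at': [206.6, 284.2], 'conf': 0.7} [ 0.50399098 -0.02143555  0.        ]
{'at': [220.9, 255.6], 'conf': 0.69} [ 0.55882261 -0.02276348  0.004     ]
{'at': [224.8, 267.9], 'conf': 0.88} [ 5.10493888e-01 -2.25085292e-02  2.22044605e-16]
```

View pics/m5.png

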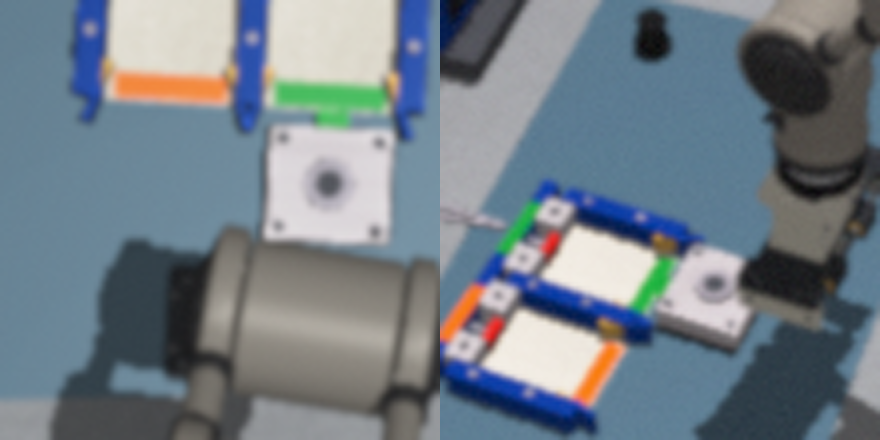

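```bash
python3 -m inch '[[[35,0.5,0,0],[0,0,30,0],[0,0,26,0],[0,0,0,0],[6,0,0,0],[6,0,0,0],[6,0,0,0],[6,0,0,0],[6,0,0,0],[0,0,0,0]]]'
python3 - <<'E'
from h import *
to(.575,-.017,.009,-4.7)
c=cam("top")
s=cam("side");
for p in place_of("side","shell_green"):print(p,ground(s,p["at"],.0))
f=lambda i,r,cc,h,w,k:cv2.resize(i[r:r+h,cc:cc+w],None,fx=k,fy=k,interpolation=cv2.INTER_CUBIC)
cv2.imwrite("pics/m6.png",np.hstack([f(c["img"],160,200,110,110,4),f(s["img"],150,200,110,110,4)]))
print(observe()["contact_force"])
E
```

```text
time: 14.98
tool_pos: [0.469, -0.0092, 0.0087]
tool_rot: [3.142, -0.001, -0.081]
contact_force: [-0.6, 0.4, -0.1]
opening: 0.0367
t 14.97 pos [ 0.469  -0.0092  0.0087] yaw -4.7 q [-0.18  0.55  1.93 -0.    0.66  1.47]
shift now [106.3, -0.8, -0.3] roll 0.001 shift after roll [106.3, -0.9, -0.3]
{'at': [227.5, 263.6], 'conf': 0.77} [ 0.5211434  -0.00515799  0.        ]
[0.19067021 0.04738646 0.13376822]
```

```bash
python3 -m inch '[[[4,0,0,0],[4,0,0,0],[4,0,0,0],[4,0,0,0]]]'; python3 -m inch '[[[4,0,0,0],[4,0,0,0],[4,0,0,0],[4,0,0,0]]]';python3 -m inch '[[[4,0,0,0],[4,0,0,0],[4,0,0,0],[4,0,0,0]]]'
```

```text
time: 15.62
tool_pos: [0.4843, -0.0102, 0.0085]
tool_rot: [-3.141, 0.001, -0.081]
contact_force: [-3.3, 3.7, 0.2]
opening: 0.037
time: 16.12
tool_pos: [0.5012, -0.012, 0.0087]
tool_rot: [3.141, -0.001, -0.081]
contact_force: [-1.6, 0.4, -0.3]
opening: 0.037
time: 16.62
tool_pos: [0.5166, -0.0131, 0.0088]
tool_rot: [3.141, -0.0, -0.081]
contact_force: [-2.5, 0.1, -0.6]
opening: 0.0368
```

```bash
python3 - <<'E'
from h import *
c=cam("top")
s=cam("side");
f=lambda i,r,cc,h,w,k:cv2.resize(i[r:r+h,cc:cc+w],None,fx=k,fy=k,interpolation=cv2.INTER_CUBIC)
cv2.imwrite("pics/m6.png",np.hstack([f(c["img"],130,200,110,110,4),f(s["img"],150,200,110,110,4)]))
E
```

```text
(no output)
```

View pics/m6.png

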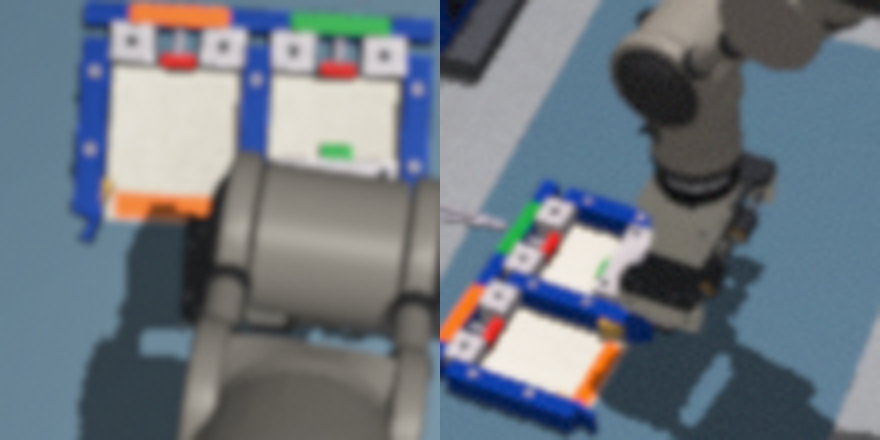

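```bash
python3 -m inch '[[[4,0,0,0],[4,0,0,0],[4,0,0,0],[4,0,0,0],[4,0,0,0],[4,0,0,0],[4,0,0,0],[4,0,0,0],[4,0,0,0],[4,0,0,0]]]'; python3 -m inch '[[[3,0,0,0],[3,0,0,0],[3,0,0,0],[3,0,0,0]]]';python3 -m inch '[[[2,0,0,0],[2,0,0,0],[0,0,0,0]]]'; python3 -m inch '[[[2,0,0,0],[2,0,0,0],[0,0,0,0]]]'
```

```text
time: 17.98
tool_pos: [0.5565, -0.0163, 0.0087]
tool_rot: [3.142, -0.0, -0.081]
contact_force: [-4.2, 1.0, 2.7]
opening: 0.0368
time: 18.48
tool_pos: [0.5663, -0.017, 0.0085]
tool_rot: [-3.142, 0.004, -0.081]
contact_force: [-9.7, 0.8, 6.9]
opening: 0.0367
time: 18.85
tool_pos: [0.5701, -0.0173, 0.0085]
tool_rot: [-3.142, 0.005, -0.081]
contact_force: [-10.0, 0.7, 6.8]
opening: 0.037
time: 19.23
tool_pos: [0.5737, -0.0176, 0.0084]
tool_rot: [-3.142, 0.005, -0.081]
contact_force: [-10.9, 0.3, 7.9]
opening: 0.0367
```

```bash
python3 -m inch '[[[2,0,0,0],[0,0,0,0]]]'; python3 -m inch '[[[2,0,0,0],[0,0,0,0]]]';python3 -m inch '[[[1.5,0,0,0],[0,0,0,0]]]';
python3 - <<'E'
from h import *
c=cam("top");s=cam("side")
for p in place_of("top","tab_green"):print(p,ground(c,p["at"],.004))
for n in("green_catch_left","green_catch_right"):print([ (k["conf"],k["at"]) for k in boxes_of("side",n)[:3]])
for p in place_of("side","shell_green"):print(p,ground(s,p["at"],.0))
cv2.imwrite("pics/s7.png",s["img"]);cv2.imwrite("pics/t7.png",c["img"])
E
```

```text
time: 19.48
tool_pos: [0.5758, -0.0178, 0.0084]
tool_rot: [-3.142, 0.005, -0.081]
contact_force: [-10.0, 0.6, 7.0]
opening: 0.0363
time: 19.73
tool_pos: [0.5776, -0.018, 0.0084]
tool_rot: [-3.142, 0.006, -0.081]
contact_force: [-11.5, 0.7, 8.4]
opening: 0.0367
time: 19.98
tool_pos: [0.5783, -0.018, 0.0084]
tool_rot: [-3.142, 0.007, -0.081]
contact_force: [-14.3, 0.1, 10.4]
opening: 0.0367
[]
[(0.48, [134.0, 335.9])]
{'at': [210.4, 225.3], 'conf': 0.67} [ 0.68710361 -0.03897978  0.        ]
{'at': [218.4, 237.4], 'conf': 0.63} [ 0.62886544 -0.01601126  0.        ]
```

```bash
python3 -m inch '[[[1.5,0,0,0],[0,0,0,0]]]'; python3 -m inch '[[[1.5,0,0,0],[0,0,0,0]]]'
```

```text
time: 20.52
tool_pos: [0.5782, -0.018, 0.0084]
tool_rot: [-3.141, 0.011, -0.081]
contact_force: [-18.5, 0.9, 14.2]
opening: 0.0369
time: 20.78
tool_pos: [0.5783, -0.018, 0.0083]
tool_rot: [-3.141, 0.014, -0.081]
contact_force: [-24.2, 0.6, 18.1]
opening: 0.037
```

```bash
python3 -m inch '[[[-6,0,0,0],[-12,0,0,0],[0,0,-40,0],[0,0,-60,0],[0,0,-60,0],[-50,-40,0,-0.16],[-50,-50,0,-0.16]]]' -1
python3 - <<'E'
from h import *
to(.4637,.2692,.17,138.5)
c=cam("top");s=cam("side")
for p in place_of("top","tab_green"):print(p,ground(c,p["at"],.004))
for n in("green_catch_left","green_catch_right"):print([ (k["conf"],k["at"]) for k in boxes_of("top",n)[:3]])
f=lambda i,r,cc,h,w,k:cv2.resize(i[r:r+h,cc:cc+w],None,fx=k,fy=k,interpolation=cv2.INTER_CUBIC)
cv2.imwrite("pics/m8.png",np.hstack([f(c["img"],120,240,90,80,5),f(s["img"],180,200,90,80,5)]))
E
```

```text
time: 21.65
tool_pos: [0.4738, 0.067, 0.1696]
tool_rot: [3.141, -0.005, 0.243]
contact_force: [0.7, 1.4, -0.1]
opening: 0.0915
t 21.65 pos [0.4738 0.067  0.1696] yaw 13.9 q [-0.02  0.31  1.74  0.    1.09  1.31]
shift now [38.8, -198.7, -0.4] roll -2.175 shift after roll [141.5, 144.8, -0.4]
{'at': [147.8, 284.9], 'conf': 0.96} [ 0.67239634 -0.02813871  0.004     ]
[]
[(0.69, [150.4, 174.2])]
```

View pics/m8.png

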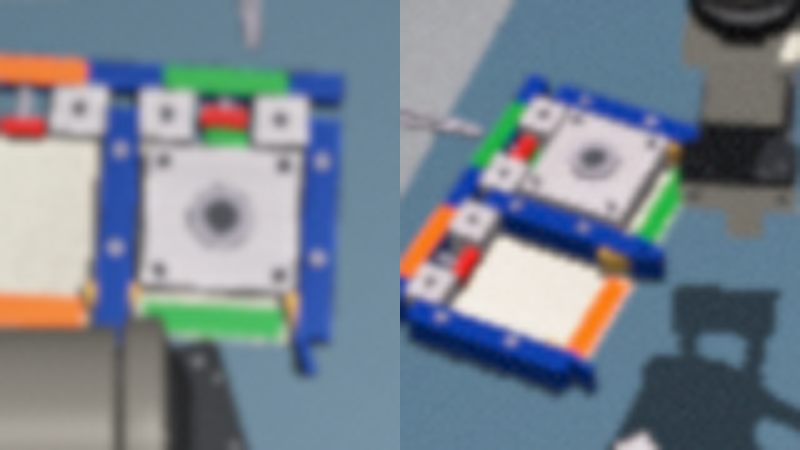

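```bash
python3 -m inch '[[[8,-40,0,0],[8,-40,0,0],[8,-40,0,0],[8,-40,0,0],[7,-39,0,0],[0,0,0,-0.167],[0,0,0,-0.167],[0,0,0,-0.167],[0,0,0,-0.167],[0,0,0,-0.167]]]'
python3 -m inch '[[[0,0,0,-0.167],[0,0,0,-0.167],[0,0,0,-0.167],[0,0,0,-0.167],[0,0,0,-0.167],[0,0,0,-0.167],[0,0,0,-0.167],[0,0,0,-0.167],[0,0,0,0]]]'
python3 -c 'from h import *;to(.4637,.2692,.0635,138.5)'
```

```text
time: 23.15
tool_pos: [0.4663, 0.2685, 0.1684]
tool_rot: [3.141, -0.001, 1.077]
contact_force: [0.5, 0.1, 0.2]
opening: 0.0919
time: 24.28
tool_pos: [0.4659, 0.2685, 0.1684]
tool_rot: [3.141, 0.001, 2.406]
contact_force: [-0.2, -0.5, -0.2]
opening: 0.0917
t 24.27 pos [0.4659 0.2685 0.1684] yaw 137.9 q [ 0.38  0.42  1.58 -0.    1.14 -0.46]
shift now [2.1, -1.0, 104.9] roll -0.011 shift after roll [2.1, -1.0, 104.9]
```

```bash
python3 -m inch '[[[2,-1,35,-0.011],[0,0,35,0],[0,0,25,0],[0,0,10,0],[0,0,0,0]]]'
python3 -m inch '[[[0,0,0,0],[0,0,0,0],[0,0,0,0],[0,0,0,0],[0,0,0,0],[0,0,0,0],[0,0,0,0],[0,0,0,0]]]' 1 25
python3 -m inch '[[[0,0,-10,0],[0,0,-15,0],[0,0,-15,0],[0,0,0,0]]]'
python3 - <<'E'
from h import *
u=np.array([.9966,-.082]);h=np.array([.6338,.0923])
p=h-.180*u
to(p[0],p[1],.0645,85.3)
E
```

```text
time: 24.9
tool_pos: [0.4627, 0.2694, 0.0634]
tool_rot: [-3.141, -0.0, 2.419]
contact_force: [0.1, -0.5, -0.1]
opening: 0.0919
time: 25.9
tool_pos: [0.4623, 0.2695, 0.0636]
tool_rot: [-3.141, 0.0, 2.421]
contact_force: [-0.0, -0.5, 0.4]
opening: 0.0276
time: 26.4
tool_pos: [0.4632, 0.2699, 0.1055]
tool_rot: [3.138, 0.002, 2.421]
contact_force: [1.1, 0.3, -3.2]
opening: 0.0277
t 26.4 pos [0.4632 0.2699 0.1055] yaw 138.7 q [ 0.38  0.49  1.66 -0.    0.99 -0.47]
shift now [-100.8, -128.2, 41.0] roll 0.932 shift after roll [-163.0, 4.5, 41.0]
```

```bash
python3 -m inch '[[[0,0,0,0.155],[0,0,0,0.155],[0,0,0,0.155],[0,0,0,0.155],[0,0,0,0.155],[0,0,0,0.157],[-41,1,0,0],[-41,1,0,0],[-41,1,0,0],[-40,1.5,0,0]]]'
python3 - <<'E'
from h import *
to(.4544,.107,.0645,85.3)
s=cam("side");
for p in place_of("side","tab_orange"):print(p["conf"],p["at"],ground(s,p["at"],.134))
E
```

```text
time: 27.65
tool_pos: [0.4531, 0.1054, 0.1036]
tool_rot: [-3.141, 0.0, 1.489]
contact_force: [0.6, -0.5, -3.8]
opening: 0.0279
t 27.65 pos [0.4531 0.1054 0.1036] yaw 85.3 q [ 0.06  0.38  1.85 -0.    0.91  0.15]
shift now [1.7, 1.2, 39.1] roll 0.0 shift after roll [1.7, 1.2, 39.1]
0.9 [324.5, 314.0] [0.2177017  0.40135034 0.134     ]
0.82 [302.7, 233.7] [0.46545458 0.40716063 0.134     ]
0.81 [284.4, 163.3] [0.69524041 0.41529137 0.134     ]
0.8 [297.4, 297.7] [0.28979377 0.32817676 0.134     ]
0.68 [225.0, 266.7] [0.47377089 0.08736787 0.134     ]
```

```bash
python3 -m inch '[[[2,1,20,0],[0,0,14,0],[0,0,5,0],[0,0,0,0],[0,0,0,0]]]'
python3 -m inch '[[[0,0,0,0],[0,0,0,0],[0,0,0,0],[0,0,0,0],[0,0,0,0],[0,0,0,0],[0,0,0,0]]]' -1
python3 -m inch '[[[0,0,-20,0],[0,0,-40,0],[0,0,-40,0],[0,-45,0,0.17],[0,0,0,0.175],[0,0,0,0.175],[0,0,0,0.175],[0,0,0,0.175],[0,0,0,0.175],[0,0,0,0.175]]]'
python3 -m inch '[[[0,0,0,0.175],[0,0,0,0.175],[0,0,0,0]]]' 0.2
python3 - <<'E'
from h import *
to(.405,.109,.064,-4.7)
for n in("top","side"):
    s=cam(n)
    for p in place_of(n,"tab_orange"):print(n,p["conf"],p["at"],ground(s,p["at"],.094))
    for p in place_of(n,"shell_orange"):print(n,"shell",p["conf"],p["at"],ground(s,p["at"],.04))
    print("expected",proj(s,[.464,.106,.094]))
E
```

```text
time: 28.38
tool_pos: [0.4548, 0.1088, 0.065]
tool_rot: [3.141, -0.0, 1.489]
contact_force: [-0.5, -0.6, -2.4]
opening: 0.0278
time: 29.25
tool_pos: [0.4545, 0.1086, 0.0647]
tool_rot: [-3.142, 0.0, 1.489]
contact_force: [0.6, -0.5, 0.9]
opening: 0.0906
time: 30.5
tool_pos: [0.4096, 0.1123, 0.1647]
tool_rot: [3.142, 0.0, 0.263]
contact_force: [-0.4, 0.4, 0.6]
opening: 0.0915
time: 30.88
tool_pos: [0.4096, 0.1123, 0.1647]
tool_rot: [3.141, 0.0, -0.08]
contact_force: [-0.5, -0.2, -0.1]
opening: 0.0662
t 30.88 pos [0.4096 0.1123 0.1647] yaw -4.6 q [ 0.09  0.23  1.88 -0.    1.04  1.74]
shift now [-4.4, 3.6, 100.7] roll 0.002 shift after roll [-4.4, 3.6, 100.7]
top 0.85 [220.2, 134.1] [0.47196889 0.38106866 0.094     ]
top 0.84 [127.9, 130.4] [0.72109548 0.38814704 0.094     ]
top 0.73 [317.6, 133.2] [0.21491447 0.38638412 0.094     ]
top 0.67 [281.3, 157.6] [0.3082379  0.32087685 0.094     ]
top shell 0.94 [280.4, 162.2] [0.30705519 0.3201622  0.04      ]
top shell 0.83 [222.3, 139.6] [0.46858468 0.38015635 0.04      ]
top shell 0.65 [314.6, 144.1] [0.2153986  0.37093229 0.04      ]
top s
[... 248 characters left out ...]
0742 0.37786465 0.094     ]
side 0.59 [286.4, 161.7] [0.71508666 0.40107594 0.094     ]
side 0.57 [235.8, 265.0] [0.47526077 0.10272083 0.094     ]
side 0.29 [236.3, 228.7] [0.59163574 0.14409182 0.094     ]
side 0.18 [362.1, 246.8] [0.36904868 0.55528119 0.094     ]
side shell 0.89 [309.1, 293.8] [0.30457132 0.31454247 0.04      ]
side shell 0.83 [330.6, 314.3] [0.22210789 0.3672129  0.04      ]
side shell 0.82 [311.3, 235.2] [0.47710534 0.3813064  0.04      ]
side shell 0.71 [294.1, 163.9] [0.71972595 0.39541557 0.04      ]
side shell 0.63 [244.6, 268.5] [0.46638297 0.09464979 0.04      ]
side shell 0.46 [359.5, 247.1] [0.38310076 0.52281775 0.04      ]
expected [237.32379202 267.80260757]
```

```bash
python3 -m inch '[[[-4,4,20,0],[0,0,40,0],[0,0,41,0],[0,0,0,0],[8,0,0,0],[8,0,0,0],[5,0,0,0],[5,0,0,0],[5,0,0,0],[5,0,0,0]]]'
python3 -m inch '[[[5,0,0,0],[5,0,0,0],[5,0,0,0],[5,0,0,0],[5,0,0,0],[5,0,0,0],[0,0,0,0],[0,0,0,0],[-40,0,0,0],[-20,0,0,0]]]'
python3 - <<'E'
from h import *
for n in("top","side"):
    s=cam(n);cv2.imwrite(f"pics/{n}9.png",s["img"])
    for l,z in(("tab_orange",.004),("shell_orange",0)):
        for p in place_of(n,l):
            g=ground(s,p["at"],z)
            if g[1]<.2:print(n,l,p["conf"],p["at"],g)
to(.44,.109,.009,-4.7)
a,b=cv2.imread("pics/top9.png"),s["img"]
f=lambda i,r,cc,h,w,k:cv2.resize(i[r:r+h,cc:cc+w],None,fx=k,fy=k,interpolation=cv2.INTER_CUBIC)
cv2.imwrite("pics/m9.png",np.hstack([f(a,140,190,110,110,4),f(b,180,180,110,110,4)]))
E
```

```text
time: 32.42
tool_pos: [0.4415, 0.1057, 0.0637]
tool_rot: [3.141, 0.0, -0.081]
contact_force: [-0.2, -0.4, -0.9]
opening: 0.0368
time: 33.67
tool_pos: [0.4092, 0.1082, 0.0635]
tool_rot: [3.141, 0.002, -0.081]
contact_force: [0.0, -0.3, -0.5]
opening: 0.0366
top tab_orange 0.9 [188.0, 240.2] [0.56021857 0.10242223 0.004     ]
top shell_orange 0.58 [201.5, 239.7] [0.52202591 0.10500861 0.        ]
side tab_orange 0.81 [243.4, 240.9] [0.5717762  0.09401287 0.004     ]
side shell_orange 0.88 [248.1, 253.8] [0.52184829 0.09641387 0.        ]
t 33.98 pos [0.4127 0.1081 0.0639] yaw -4.7 q [ 0.08  0.39  2.   -0.    0.75  1.73]
shift now [27.1, -3.1, 54.9] roll 0.001 shift after roll [27.1, -3.1, 54.9]
```

View pics/m9.png

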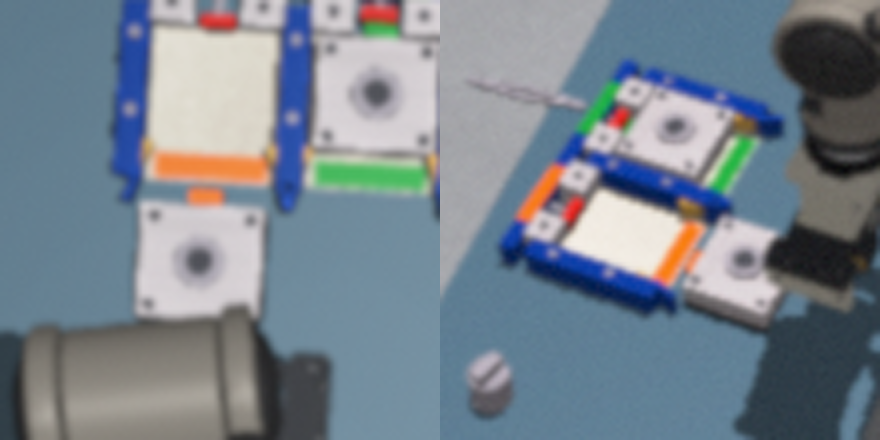

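```bash
python3 -m inch '[[[27,0,0,0],[0,0,30,0],[0,0,25,0],[0,0,0,0],[6,0,0,0],[6,0,0,0],[6,0,0,0],[6,0,0,0],[6,0,0,0]]]'
python3 -m inch '[[[4,0,0,0],[4,0,0,0],[4,0,0,0],[4,0,0,0],[4,0,0,0],[4,0,0,0]]]'
python3 -m inch '[[[4,0,0,0],[4,0,0,0],[4,0,0,0],[4,0,0,0],[4,0,0,0],[4,0,0,0]]]'
```

```text
time: 35.1
tool_pos: [0.4681, 0.1035, 0.0087]
tool_rot: [3.141, 0.001, -0.081]
contact_force: [-3.1, -0.0, 1.4]
opening: 0.0368
time: 35.85
tool_pos: [0.4923, 0.1015, 0.0086]
tool_rot: [3.141, 0.0, -0.081]
contact_force: [-2.7, -1.0, 1.6]
opening: 0.0367
time: 36.6
tool_pos: [0.5165, 0.0996, 0.0087]
tool_rot: [3.142, -0.0, -0.081]
contact_force: [-2.7, 0.6, -0.1]
opening: 0.0367
```

```bash
python3 -m inch '[[[4,-0.2,0,0],[4,-0.2,0,0],[4,-0.2,0,0],[4,-0.2,0,0],[4,-0.2,0,0],[4,-0.2,0,0],[4,-0.2,0,0],[4,-0.2,0,0],[4,0,0,0],[4,0,0,0]]]'
python3 -m inch '[[[4,0,0,0],[4,0,0,0],[4,0,0,0],[4,0,0,0]]]';python3 -m inch '[[[3,0,0,0],[3,0,0,0],[2,0,0,0],[0,0,0,0]]]'; python3 -m inch '[[[2,0,0,0],[2,0,0,0],[0,0,0,0]]]'
```

```text
time: 37.85
tool_pos: [0.5564, 0.098, 0.0087]
tool_rot: [3.142, -0.0, -0.081]
contact_force: [-2.7, -1.1, -0.7]
opening: 0.0366
time: 38.35
tool_pos: [0.5721, 0.0966, 0.0087]
tool_rot: [3.141, 0.0, -0.081]
contact_force: [-7.2, -0.4, 2.8]
opening: 0.0369
time: 38.85
tool_pos: [0.578, 0.0961, 0.0087]
tool_rot: [3.141, 0.005, -0.081]
contact_force: [-9.3, -1.2, 6.5]
opening: 0.0368
time: 39.22
tool_pos: [0.5816, 0.0959, 0.0087]
tool_rot: [3.141, 0.005, -0.081]
contact_force: [-11.6, -1.6, 7.3]
opening: 0.0367
```

```bash
python3 -m inch '[[[2,0,0,0],[0,0,0,0]]]'; python3 -m inch '[[[2,0,0,0],[0,0,0,0]]]';python3 -m inch '[[[1.5,0,0,0],[0,0,0,0]]]';python3 -m inch '[[[1.5,0,0,0],[0,0,0,0]]]'
```

```text
time: 39.48
tool_pos: [0.5836, 0.0957, 0.0087]
tool_rot: [3.141, 0.005, -0.081]
contact_force: [-10.6, -1.9, 6.2]
opening: 0.0368
time: 39.72
tool_pos: [0.5854, 0.0956, 0.0087]
tool_rot: [3.141, 0.006, -0.081]
contact_force: [-11.6, -1.1, 7.8]
opening: 0.0371
time: 39.98
tool_pos: [0.5866, 0.0954, 0.0087]
tool_rot: [3.141, 0.006, -0.081]
contact_force: [-12.6, -2.1, 8.3]
opening: 0.0368
time: 40.22
tool_pos: [0.5877, 0.0954, 0.0087]
tool_rot: [3.141, 0.007, -0.081]
contact_force: [-14.1, -0.3, 8.7]
opening: 0.0365
```

```bash
python3 -m inch '[[[1.5,0,0,0],[0,0,0,0]]]'
python3 -m inch '[[[-6,0,0,0],[-14,0,0,0],[0,0,-40,0],[0,0,-60,0],[0,0,-60,0],[-60,0,0,0],[-45,0,0,0],[0,0,0,0],[0,0,0,0]]]'
python3 - <<'E'
from h import *
s=cam("side");c=cam("top")
for l in("tab_orange","tab_green"):
    for n,k in(("top",c),("side",s)):
        print(l,n,[(round(p["conf"],2),np.round(ground(k,p["at"],.004)[:2],3)) for p in place_of(n,l) if abs(ground(k,p["at"],.004)[1])<.2])
f=lambda i,r,cc,h,w,k:cv2.resize(i[r:r+h,cc:cc+w],None,fx=k,fy=k,interpolation=cv2.INTER_CUBIC)
cv2.imwrite("pics/mA.png",np.hstack([f(c["img"],120,212,90,100,4),f(s["img"],180,185,90,100,4)]))
print(observe()["time"],observe()["tool_pos"])
E
```

```text
time: 40.48
tool_pos: [0.5876, 0.0954, 0.0087]
tool_rot: [3.141, 0.011, -0.081]
contact_force: [-19.2, -0.2, 13.8]
opening: 0.0368
time: 41.6
tool_pos: [0.4695, 0.1053, 0.1696]
tool_rot: [-3.141, -0.004, -0.081]
contact_force: [0.1, 0.9, 0.3]
opening: 0.0365
tab_orange top [(0.78, array([0.691, 0.085]))]
tab_orange side [(0.98, array([0.694, 0.07 ]))]
tab_green top [(0.78, array([ 0.685, -0.041]))]
tab_green side [(0.83, array([ 0.683, -0.04 ]))]
41.9 [0.46842516 0.10505595 0.16840178]
```

View pics/mA.png

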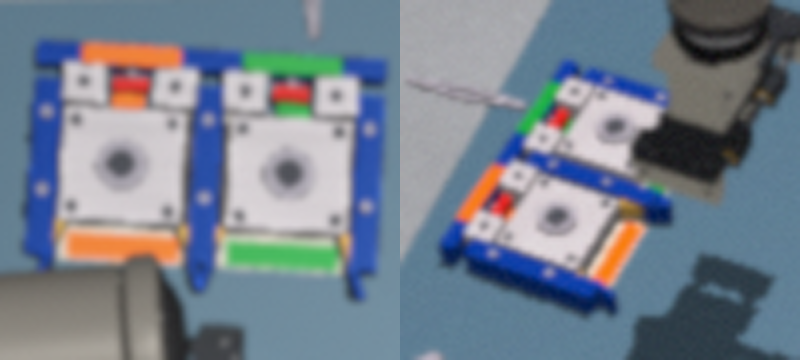

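```bash
python3 -c 'from cell import *;print(hand_in())'
```

```text
the job is handed in; nothing more can be done
None
```

Both shells are loaded and the job is handed in, at about 42 s of the 72 s allowed. For each shell (green first, then orange) I gripped it standing and set it down in front of its own lane. I tipped it over onto its black side with a gentle push at the top, then slid it in with two fingers until it met the end stops.

**Latching:** In the last pictures both shells lie flat with the tab against the plunger. All four brass catches show behind the trailing ends. After I backed the fingers off, both shells stayed put.

**Force and clearance:** The highest wrist reading I saw was about 30 N (24 N along the lane), reached against the green lane's end stop. The arm was clear of everything at the end. I moved nothing else on purpose, but I did not re-measure the other objects.

**What disagreed or failed:**
- The detector's tab positions scattered by up to about 17 mm. In the final orange check, the top and side cameras differed by 15 mm sideways.
- For the one catch check I ran, the detector found nothing usable.
- I therefore judged the latching from the pictures and from where the fingers stopped. The two end-stop positions agree with the 114 mm lane spacing.

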